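# Put the pastry cutters back on their size pegs

### The job

Put the five washed cutters back on their two peg stands so that each row runs in order of size: the three round cutters over the round pegs and the two square cutters over the square pegs, each on the peg and outline of its own size, so that a missing size shows at a glance. Each cutter ends upright and down flat on its board with the peg standing inside it, and the square ones sit square to the row.

Things in the scene. Friction and masses are not known exactly. Their poses are not given: they have to be found in the camera images.
- round_cutter_small: the small round cutter: a plain steel ring, 36 mm outer and 32 mm inner diameter, 40 mm high, open at both ends, loose, upright on the table at the start. Origin: centre of its underside; z up along its axis (its yaw means nothing).
- round_cutter_medium: the medium round cutter: a plain steel ring, 48 mm outer and 44 mm inner diameter, 40 mm high, open at both ends, loose, upright on the table at the start. Origin: centre of its underside; z up along its axis (its yaw means nothing).
- round_cutter_large: the large round cutter: a plain steel ring, 60 mm outer and 56 mm inner diameter, 40 mm high, open at both ends, loose, upright on the table at the start. Origin: centre of its underside; z up along its axis (its yaw means nothing).
- square_cutter_small: the small square cutter: a square steel frame, 40 x 40 mm outside and 36 x 36 mm inside, 40 mm high, corners rounded by 4 mm, open at both ends, loose, upright on the table at the start. Origin: centre of its underside; z up, x and y square to its sides.
- square_cutter_large: the large square cutter: a square steel frame, 56 x 56 mm outside and 52 x 52 mm inside, 40 mm high, corners rounded by 4 mm, open at both ends, loose, upright on the table at the start. Origin: centre of its underside; z up, x and y square to its sides.
- round_peg_small: the small round steel peg at one end of a fixed white board 232 x 92 mm with 3 round pegs: 14 mm diameter, 46 mm tall, rounded top, in a grey outline of its cutter, which clears it by 9 mm all round. Origin: centre of its foot on the board's top face (18 mm above the table), where the cutter's underside rests; z up, x along the row towards the largest peg. Placed cutters stand 28 mm apart.
- round_peg_medium: the medium round steel peg in the middle of a fixed white board 232 x 92 mm with 3 round pegs: 26 mm diameter, 46 mm tall, rounded top, in a grey outline of its cutter, which clears it by 9 mm all round. Origin: centre of its foot on the board's top face (18 mm above the table), where the cutter's underside rests; z up, x along the row towards the largest peg. Placed cutters stand 28 mm apart.
- round_peg_large: the large round steel peg at the other end of a fixed white board 232 x 92 mm with 3 round pegs: 38 mm diameter, 46 mm tall, rounded top, in a grey outline of its cutter, which clears it by 9 mm all round. Origin: centre of its foot on the board's top face (18 mm above the table), where the cutter's underside rests; z up, x along the row towards the largest peg. Placed cutters stand 28 mm apart.
- square_peg_small: the small square steel peg at one end of a fixed white board 156 x 92 mm with 2 square pegs: 18 x 18 mm, 46 mm tall, rounded top, in a grey outline of its cutter, which clears it by 9 mm all round. Origin: centre of its foot on the board's top face (18 mm above the table), where the cutter's underside rests; z up, x along the row towards the largest peg. Placed cutters stand 28 mm apart.
- square_peg_large: the large square steel peg at the other end of a fixed white board 156 x 92 mm with 2 square pegs: 34 x 34 mm, 46 mm tall, rounded top, in a grey outline of its cutter, which clears it by 9 mm all round. Origin: centre of its foot on the board's top face (18 mm above the table), where the cutter's underside rests; z up, x along the row towards the largest peg. Placed cutters stand 28 mm apart.

How it is judged:
At the end, for the whole second after the job is handed in: Each cutter stands over the peg of its own shape and size: centre within 13 mm of the peg axis, underside within 6 mm of the board, upright within 0.12 rad, released and at rest; the square cutters turned within 0.26 rad of square to their row (horizontal distance between round_cutter_small and round_peg_small below 0.013 m and z of round_cutter_small in the frame of round_peg_small between -0.006 and 0.006 m and angle between each of round_cutter_small, round_cutter_medium, round_cutter_large, square_cutter_small, square_cutter_large's own z axis and vertical below 0.12 rad and linear speed of each of round_cutter_small, round_cutter_medium, round_cutter_large, square_cutter_small, square_cutter_large below 0.02 m/s and angular speed of each of round_cutter_small, round_cutter_medium, round_cutter_large, square_cutter_small, square_cutter_large below 0.3 rad/s and horizontal distance between round_cutter_medium and round_peg_medium below 0.013 m and z of round_cutter_medium in the frame of round_peg_medium between -0.006 and 0.006 m and horizontal distance between round_cutter_large and round_peg_large below 0.013 m and z of round_cutter_large in the frame of round_peg_large between -0.006 and 0.006 m and horizontal distance between square_cutter_small and square_peg_small below 0.013 m and z of square_cutter_small in the frame of square_peg_small between -0.006 and 0.006 m and (angle between the x axis of square_cutter_small and the x axis of square_peg_small, either way round below 0.26 rad or angle between the x axis of square_cutter_small and the y axis of square_peg_small, either way round below 0.26 rad) and horizontal distance between square_cutter_large and square_peg_large below 0.013 m and z of square_cutter_large in the frame of square_peg_large between -0.006 and 0.006 m and (angle between the x axis of square_cutter_large and the x axis of square_peg_large, either way round below 0.26 rad or angle between the x axis of square_cutter_large and the y axis of square_peg_large, either way round below 0.26 rad)); the robot touches nothing.
It also fails if it takes over 112 s, if anything falls off the work surface, if the arm or the gripper's body presses on something with over 40 N, if the wrist force passes 120 N, or if a joint passes its speed limit or range.

### The arm

A 6-joint arm with a two-finger parallel gripper is mounted at the origin on a cart in front of the work surface, level with it; the furniture and walls round the work are solid. World frame = base frame: x ahead of the robot, y to its left, z up, the work surface at z = 0. Lengths are in m, angles in rad, forces in N, time in s.
With the tool pointing down it reaches from about 0.425 to 1.125 m from the base axis. Payload 14.9 kg.
Tool frame: the origin (TCP) lies midway between the tips of the shut fingers; the grasp point (between the pads) lies 19 mm behind it; z points along the fingers, y is the line along which they close (so a half turn about z gives the same grasp; the last joint's range is limited). The gripper opens to 91 mm and grips with 3 to 60 N. Pads are 32 mm wide; open, the fingers measure 118 mm over their backs; the gripper's body (76 mm by 178 mm) begins 60 mm behind the grasp point.
Start: joints at [1.084, 0.379, 1.734, -0, 1.028, -0.033], TCP at [0.307, 0.629, 0.214] pointing down, gripper open.
Joint ranges: [-2.77, 2.77], [-0.74, 2.19], [0, 2.66], [-1.06, 4.2], [0.31, 2.87], [-3.08, 3.08]. Speed limits (rad/s): [1.89, 1.89, 2.39, 3.14, 3.14, 3.14].

### API

Orientations are given as a rotation vector (axis times angle).
In Python, from station import arm gives the robot as it stands.
- The arm moves only by the tool play_rows, never from a script. Its argument "plan" is a list of rows, each an object with "offset": the shift along the tool's x, y, z each as a share of 0.4 m, from -1 to 1, a list of three; "yaw": the turn about the tool's z as a share of pi/4 rad, from -1 to 1; "hand": the closure, from 0 (fully open) to 1 (shut). A call has 1 to 5 rows; each row is the pose to reach, as a shift and turn from the pose commanded when the call began, along the tool's axes at that moment; what a row does not reach only later rows make up. A row lasts 1/10 s, in which the tool goes at most 50 mm and 8.59 degrees, less where a joint would pass 70% of its speed; a pose out of reach is approached as far as the arm can. A call with a number of a shift or a turn outside -1 to 1 is refused whole. A call with a gripper value outside its range is refused whole. The fingers move at their own pace and stop on an object; "newtons" is the grip in N (left out, the last holds). Time passes only in rows, so rows that repeat a pose let the fingers close. It gives the time, the measured TCP pose, the force, the opening and the grip force at its end, in the units of the state.
- arm.read_state(): the state, without advancing time (a new reading comes with each control period).
- arm.get_image(name): name is "scene" or "top"; returns a dict with "frame" (384x512x3 uint8, blue, green, red), "fx", "fy", "cx", "cy" (pixels), "extrinsics" (4x4, takes a point from world to camera coordinates). Camera axes: x right, y down, z forward; pixel columns grow to the right and rows downward; lengths in m; the calibration is good to about 2 mm. A picture is of the moment at which its call begins. There is no depth.
- arm.finish_job(): hands the job in; it is judged then, once.
The state is a dict: "t": time; "joints": joint angles; "qvel": joint speeds; "tau": joint torques, N m; "tcp_pos": TCP position; "tool_rot": TCP orientation; "ft_force": force on the tool from outside, world axes, zero at the start; "wrist_torque": the same for the moment, N m; "width": opening from 0.0 (shut) to 1.0 (fully open); "finger_force": force on a finger pad.
Only numpy, scipy, OpenCV 4.12 (cv2) and the standard library are available. Lean on these libraries where they do the work, as an engineer would, in place of code of your own. Each camera call takes 0.05 s, during which the arm holds its last target. There are 200 camera calls.

## Working session

There is one attempt and no reset: what is moved stays moved. The work goes in short steps, Python scripts to look and compute and a tool call to move; the robot and the scene stay as the last step left them, time stands still between calls to the robot, and variables do not carry over. Pictures are saved under pics/ and viewed, at most 16 in all, crops included, and the job is handed in when it is done.

Besides the shell and the picture viewer there is one more tool, called after ">>>" as name(argument=value, ...), one argument or row to a line, values as JSON. play_rows: Moves the arm, as the interface text tells. Shift numbers are shares of 0.4 m and turn numbers shares of pi/4 rad, none past 1 either way. Its arguments: {"type":"object","properties":{"plan":{"type":"array","items":{"type":"object","properties":{"offset":{"type":"array","items":{"type":"number"}},"yaw":{"type":"number"},"hand":{"type":"number"}}}},"newtons":{"type":"number"}},"required":["plan"]}

```bash
ls; mkdir -p pics; python3 - <<'E'
from station import arm
import cv2,numpy as np
s=arm.read_state();print({k:np.round(v,3) for k,v in s.items()})
for n in("scene","top"):
    d=arm.get_image(n);cv2.imwrite(f"pics/{n}0.png",d["frame"]);print(n,d["fx"],d["fy"],d["cx"],d["cy"],np.round(d["extrinsics"],4).tolist())
E
```

```text
pics
{'t': np.float64(0.0), 'joints': array([ 1.084,  0.379,  1.735, -0.   ,  1.028, -0.033]), 'qvel': array([-0.   , -0.001, -0.001, -0.   , -0.002,  0.001]), 'tau': array([ 3.0000e-03, -7.6373e+01, -4.3438e+01,  6.5000e-02,  4.2000e-02,
       -0.0000e+00]), 'tcp_pos': array([0.307, 0.629, 0.213]), 'tool_rot': array([-7.070e-01, -3.061e+00,  2.000e-03]), 'ft_force': array([-0.495, -0.542,  0.084]), 'wrist_torque': array([-0.046,  0.009,  0.05 ]), 'finger_force': np.float64(0.0), 'width': np.float64(1.0)}
scene 462.3707167075627 462.3707167075627 255.94643446475644 184.98502112165838 [[0.7151, -0.6986, -0.0242, -0.4169], [-0.3666, -0.3454, -0.8639, 0.2271], [0.5951, 0.6266, -0.5031, 0.908], [0.0, 0.0, 0.0, 1.0]]
top 444.3239798310064 444.3239798310064 258.14477801653237 194.17586272572245 [[-0.0296, -0.9992, 0.0255, -0.0145], [-0.9831, 0.0245, -0.1816, 0.5518], [0.1809, -0.0304, -0.983, 1.241], [0.0, 0.0, 0.0, 1.0]]
```

View pics/top0.png

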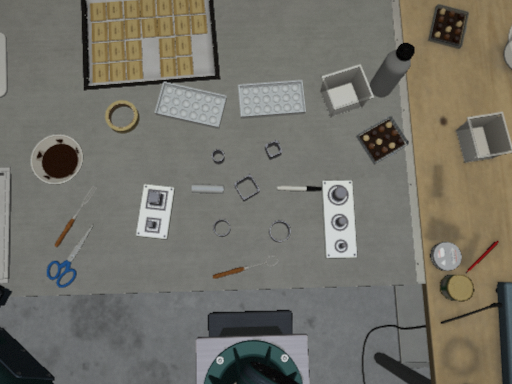

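View pics/scene0.png

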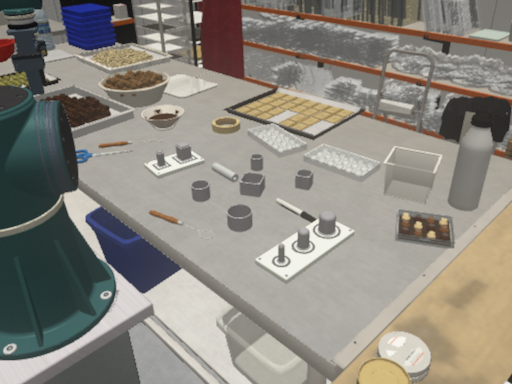

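The top view shows the small round cutter at (218,156), small square (273,151), large square (247,188), medium round (222,228) and large round (279,231). The square board is at (155,212) and the round board at (340,220). The scene view agrees.

```bash
cat > h.py <<'E'
import cv2,numpy as np
from station import arm
def cam(n):
    d=arm.get_image(n);return d["frame"],np.array([[d["fx"],0,d["cx"]],[0,d["fy"],d["cy"]],[0,0,1]]),np.array(d["extrinsics"])
def cast(uv,z,K,E):
    R,t=E[:3,:3],E[:3,3];uv=np.atleast_2d(uv).astype(float)
    r=np.c_[uv,np.ones(len(uv))]@np.linalg.inv(K).T@R;c=-R.T@t
    return (c+r*((z-c[2])/r[:,2:]))[:,:2]
def proj(p,K,E):
    q=np.atleast_2d(p)@E[:3,:3].T+E[:3,3];q=q@K.T;return q[:,:2]/q[:,2:]
E
python3 - <<'E'
from h import *
f,K,E=cam("top")
cv2.imwrite("pics/a.png",cv2.resize(f[138:248,195:305],None,fx=5,fy=5,interpolation=cv2.INTER_CUBIC))
b=np.hstack([f[175:265,130:180],f[175:265,315:365]])
cv2.imwrite("pics/b.png",cv2.resize(b,None,fx=6,fy=6,interpolation=cv2.INTER_CUBIC))
g=cv2.cvtColor(f,cv2.COLOR_BGR2GRAY)
# dark cutters: rims + walls
m=(g<80).astype(np.uint8)
for nm,(u,v) in dict(rs=(218,156),ss=(273,151),sl=(247,188),rm=(222,228),rl=(279,231)).items():
    w=m.copy()*0;w[v-15:v+16,u-15:u+16]=m[v-15:v+16,u-15:u+16]
    p=np.argwhere(w)[:,::-1]
    print(nm,len(p),p.min(0),p.max(0),cast([u,v],.02,K,E).round(3))
# boards
w=(g>190).astype(np.uint8)
cs,_=cv2.findContours(w,cv2.RETR_EXTERNAL,cv2.CHAIN_APPROX_NONE)
for c in cs:
    x,y,ww,hh=cv2.boundingRect(c)
    if 130<x<365 and 170<y<265 and ww*hh>800:
        xy=cast(c[:,0],.018,K,E).astype(np.float32);print(cv2.minAreaRect(c),cv2.minAreaRect(xy*1000))
E
```

```text
rs 61 [213 150] [224 163] [[0.677 0.087]]
ss 85 [265 142] [280 159] [[ 0.689 -0.08 ]]
sl 74 [236 177] [258 200] [[0.576 0.002]]
rm 29 [214 220] [228 236] [[0.459 0.078]]
rl 26 [274 222] [288 241] [[ 0.445 -0.088]]
((154.65769958496094, 210.94866943359375), (29.569198608398438, 51.62247848510742), 8.530765533447266) ((515.4810791015625, 275.2463684082031), (86.51911926269531, 150.74948120117188), 82.18252563476562)
((339.00909423828125, 218.41842651367188), (76.4559555053711, 29.28157615661621), 86.90594482421875) ((479.65045166015625, -267.8832702636719), (86.762939453125, 225.5974884033203), 89.71131896972656)
```

View pics/a.png

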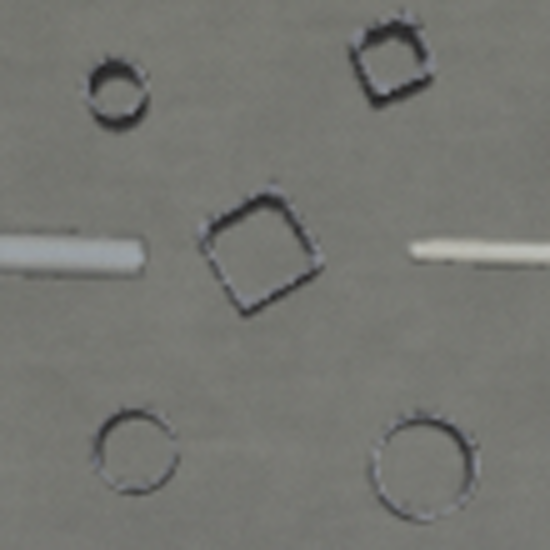

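View pics/b.png

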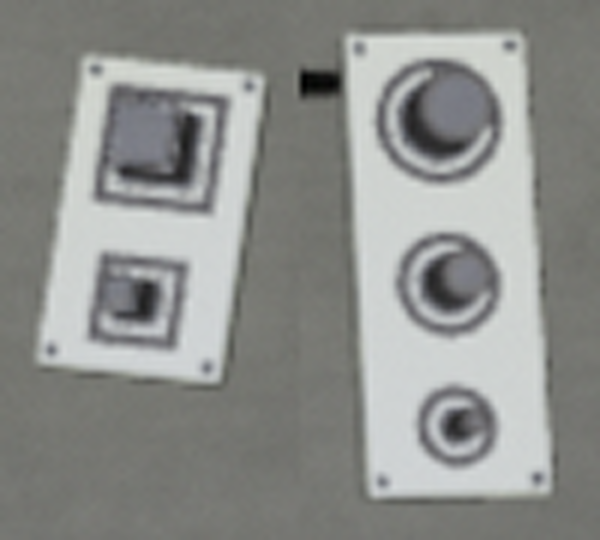

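The crops show five clear hollow silhouettes, with the large square turned by about 33° and the small one by about 25°. Both boards show their outlines, and the largest pegs sit at the top (+x) end. Next I measure silhouette centroids at mid-height, and board rectangles checked against the outlines.

```bash
cat > meas.py <<'E'
from h import *
def hull(f,u,v,r,thr=14,s=4):
    c=cv2.resize(f[v-r:v+r+1,u-r:u+r+1],None,fx=s,fy=s,interpolation=cv2.INTER_CUBIC).astype(float)
    d=np.abs(c-np.median(c.reshape(-1,3),0)).max(2)
    m=(d>thr).astype(np.uint8)
    cs,_=cv2.findContours(m,cv2.RETR_EXTERNAL,cv2.CHAIN_APPROX_NONE)
    p=np.vstack([k for k in cs if cv2.contourArea(k)>20])[:,0]
    h=cv2.convexHull(p.astype(np.float32))[:,0]
    return (h+.5)/s-.5+[u-r,v-r]
def cen(h):
    M=cv2.moments(h.astype(np.float32));return np.array([M["m10"],M["m01"]])/M["m00"]
E
python3 - <<'E'
from meas import *
f,K,E=cam("top")
for nm,(u,v,r) in dict(rs=(218,156,11),ss=(273,150,13),sl=(247,188,15),rm=(222,228,13),rl=(280,231,15)).items():
    h=hull(f,u,v,r);c=cen(h);w=cast(h,.02,K,E)
    print(nm,c.round(1),cast(c,.02,K,E).round(4),"ext",np.ptp(w,0).round(3),"rect",[np.round(x,1) for x in cv2.minAreaRect((w*1000).astype(np.float32))[1:]])
sq=np.array([515.5,275.2]);a=np.radians(82.18-90)
g=cv2.cvtColor(f,cv2.COLOR_BGR2GRAY)
# board rects with half level threshold, outlines
for (x0,x1,y0,y1) in((130,180,175,245),(316,362,172,265)):
    c=cv2.resize(g[y0:y1,x0:x1],None,fx=4,fy=4,interpolation=cv2.INTER_CUBIC)
    m=(c>165).astype(np.uint8);cs,hi=cv2.findContours(m,cv2.RETR_CCOMP,cv2.CHAIN_APPROX_NONE)
    i=max(range(len(cs)),key=lambda i:cv2.contourArea(cs[i]))
    W=lambda k:cast((k[:,0]+.5)/4-.5+[x0,y0],.018,K,E)*1000
    R=cv2.minAreaRect(W(cs[i]).astype(np.float32));B=cv2.boxPoints(R);print("board",np.round(B,1).tolist(),np.round(R[0],1),np.round(R[1],1))
    e=B[1]-B[0] if np.linalg.norm(B[1]-B[0])>np.linalg.norm(B[2]-B[1]) else B[2]-B[1]
    e=e/np.linalg.norm(e)*np.sign(e[0]);print("axis",e.round(4))
    for o in((-42,34) if x0<200 else(-82,-12,70)):print(" pred",(np.array(R[0])+o*e).round(1))
    for j in range(len(cs)):
        if hi[0][j][3]==i and cv2.contourArea(cs[j])>300: q=cv2.minAreaRect(W(cs[j]).astype(np.float32));print(" hole",np.round(q[0],1),np.round(q[1],1))
E
```

```text
rs [218.  156.6] [[0.6752 0.0874]] ext [0.049 0.038] rect [array([37.6, 48.5]), np.float64(89.4)]
ss [272.8 149.9] [[ 0.6925 -0.079 ]] ext [0.057 0.053] rect [array([53.4, 52.2]), np.float64(20.4)]
sl [246.4 187.9] [[0.5767 0.004 ]] ext [0.08  0.076] rect [array([65.5, 62.7]), np.float64(29.3)]
rm [221.5 227.9] [[0.4591 0.0798]] ext [0.053 0.052] rect [array([52.5, 46.2]), np.float64(39.3)]
rl [279.1 230.9] [[ 0.4457 -0.0888]] ext [0.068 0.067] rect [array([58.7, 64.7]), np.float64(49.7)]
board [[432.6000061035156, 241.39999389648438], [585.5999755859375, 219.8000030517578], [598.2000122070312, 309.29998779296875], [445.20001220703125, 330.79998779296875]] [515.4 275.3] [ 90.4 154.6]
axis [ 0.9902 -0.1393]
 pred [473.8 281.2]
 pred [549.1 270.6]
 hole [473.9 281.5] [46.9 46.6]
 hole [549.5 271. ] [62.9 62.6]
board [[364.1000061035156, -313.3999938964844], [594.2999877929688, -314.20001220703125], [594.5999755859375, -223.6999969482422], [364.3999938964844, -222.89999389648438]] [ 479.3 -268.6] [ 90.5 230.2]
axis [ 1.     -0.0036]
 pred [ 397.3 -268.3]
 pred [ 467.3 -268.5]
 pred [ 549.3 -268.8]
 hole [ 398.  -268.2] [40.8 40.7]
 hole [ 467.9 -268.3] [52.2 53.1]
 hole [ 549.9 -268.8] [64.7 65.5]
```

The outlines agree with the board layout to within 1 mm. I'm starting the first move now: aligning the tool with the world axes and heading for the medium round cutter.

>>> play_rows(
  plan=[
    {"offset": [-0.41, -0.46, 0], "yaw": -0.58, "hand": 0},
    {"offset": [-0.41, -0.46, 0], "yaw": -0.58, "hand": 0},
    {"offset": [-0.41, -0.46, 0], "yaw": -0.58, "hand": 0},
    {"offset": [-0.41, -0.46, 0], "yaw": -0.58, "hand": 0},
    {"offset": [-0.41, -0.46, 0], "yaw": -0.58, "hand": 0},
  ],
  newtons=15,
)

```text
t: 0.7
tcp_pos: [0.3737, 0.3898, 0.2139]
tool_rot: [0.004, -3.142, 0.0]
ft_force: [0.6, 0.3, -0.1]
width: 0.998
finger_force: 0.0
```

>>> play_rows(
  plan=[
    {"offset": [-0.15, -0.58, 0.12], "yaw": 0, "hand": 0},
    {"offset": [-0.15, -0.58, 0.12], "yaw": 0, "hand": 0},
    {"offset": [-0.15, -0.58, 0.12], "yaw": 0, "hand": 0},
    {"offset": [-0.15, -0.58, 0.12], "yaw": 0, "hand": 0},
    {"offset": [-0.15, -0.58, 0.12], "yaw": 0, "hand": 0},
  ],
)

```text
t: 1.2
tcp_pos: [0.4341, 0.1579, 0.1657]
tool_rot: [-0.002, 3.141, 0.0]
ft_force: [0.0, -0.1, -0.7]
width: 1.001
finger_force: 0.0
```

>>> play_rows(
  plan=[
    {"offset": [-0.0625, -0.195, 0.26], "yaw": 0, "hand": 0},
    {"offset": [-0.0625, -0.195, 0.26], "yaw": 0, "hand": 0},
    {"offset": [-0.0625, -0.195, 0.26], "yaw": 0, "hand": 0},
    {"offset": [-0.0625, -0.195, 0.26], "yaw": 0, "hand": 0},
    {"offset": [-0.0625, -0.195, 0.26], "yaw": 0, "hand": 0},
  ],
)

```text
t: 1.7
tcp_pos: [0.459, 0.0819, 0.0619]
tool_rot: [0.001, -3.141, 0.0]
ft_force: [-0.2, -0.2, 0.6]
width: 0.999
finger_force: 0.0
```

```bash
python3 - <<'E'
from meas import *
f,K,E=cam("scene")
cv2.imwrite("pics/s1.png",cv2.resize(f[130:290,130:360],None,fx=3,fy=3,interpolation=cv2.INTER_CUBIC))
print(arm.read_state()["tcp_pos"])
E
```

```text
[0.45942299 0.08242475 0.06254099]
```

View pics/s1.png

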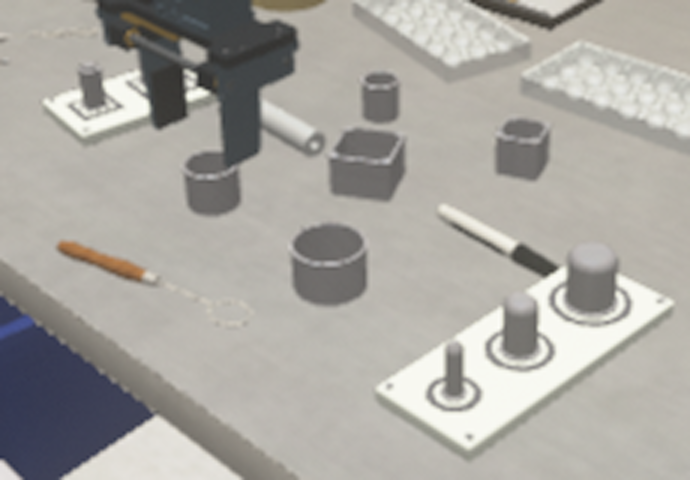

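The open fingers straddle the medium cutter, which sits at about (212,180) in the crop. I descend and grip.

>>> play_rows(
  plan=[
    {"offset": [0, -0.006, 0.125], "yaw": 0, "hand": 0},
    {"offset": [0, -0.006, 0.125], "yaw": 0, "hand": 0},
    {"offset": [0, -0.006, 0.125], "yaw": 0, "hand": 0},
    {"offset": [0, -0.006, 0.125], "yaw": 0, "hand": 1},
    {"offset": [0, -0.006, 0.125], "yaw": 0, "hand": 1},
  ],
)

```text
t: 2.25
tcp_pos: [0.4605, 0.0801, 0.0141]
tool_rot: [-0.003, 3.138, 0.001]
ft_force: [-0.3, -0.4, -0.7]
width: 0.853
finger_force: 0.0
```

>>> play_rows(
  plan=[
    {"offset": [0, 0, 0], "yaw": 0, "hand": 1},
    {"offset": [0, 0, 0], "yaw": 0, "hand": 1},
    {"offset": [0, 0, 0], "yaw": 0, "hand": 1},
    {"offset": [0, 0, 0], "yaw": 0, "hand": 1},
    {"offset": [0, 0, 0], "yaw": 0, "hand": 1},
  ],
)

```text
t: 2.75
tcp_pos: [0.4593, 0.0796, 0.0121]
tool_rot: [-0.003, 3.141, 0.0]
ft_force: [-2.5, -0.0, 6.9]
width: 0.526
finger_force: 15.0
```

Grip width is 0.526 × 91 mm = 48 mm, so the medium cutter is held. Next I lift and carry.

>>> play_rows(
  plan=[
    {"offset": [0, 0, -0.25], "yaw": 0, "hand": 1},
    {"offset": [0, 0, -0.25], "yaw": 0, "hand": 1},
    {"offset": [0, -0.4, -0.25], "yaw": 0, "hand": 1},
    {"offset": [0, -0.4, -0.25], "yaw": 0, "hand": 1},
    {"offset": [0, -0.4, -0.25], "yaw": 0, "hand": 1},
  ],
)

```text
t: 3.25
tcp_pos: [0.4593, -0.0718, 0.1125]
tool_rot: [-0.005, 3.141, -0.0]
ft_force: [1.1, -0.6, -1.6]
width: 0.526
finger_force: 15.0
```

>>> play_rows(
  plan=[
    {"offset": [0, -0.48, 0], "yaw": 0, "hand": 1},
    {"offset": [0, -0.48, 0], "yaw": 0, "hand": 1},
    {"offset": [-0.02, -0.48, 0], "yaw": 0, "hand": 1},
    {"offset": [-0.02, -0.48, 0], "yaw": 0, "hand": 1},
    {"offset": [-0.02, -0.48, 0], "yaw": 0, "hand": 1},
  ],
)

```text
t: 3.75
tcp_pos: [0.4683, -0.2667, 0.1121]
tool_rot: [0.003, 3.14, -0.002]
ft_force: [0.4, 0.4, 0.3]
width: 0.525
finger_force: 15.0
```

>>> play_rows(
  plan=[
    {"offset": [0, -0.003, 0.08], "yaw": 0, "hand": 1},
    {"offset": [0, -0.003, 0.12], "yaw": 0, "hand": 1},
    {"offset": [0, -0.003, 0.16], "yaw": 0, "hand": 1},
    {"offset": [0, -0.003, 0.2], "yaw": 0, "hand": 1},
    {"offset": [0, -0.003, 0.2], "yaw": 0, "hand": 1},
  ],
)

```text
t: 4.25
tcp_pos: [0.4673, -0.2629, 0.0305]
tool_rot: [0.003, -3.14, -0.001]
ft_force: [-0.3, -0.1, -0.1]
width: 0.526
finger_force: 15.0
```

```bash
python3 - <<'E'
from meas import *
f,K,E=cam("scene")
cv2.imwrite("pics/s2.png",cv2.resize(f[170:280,220:370],None,fx=4,fy=4,interpolation=cv2.INTER_CUBIC))
s=arm.read_state();print(s["tcp_pos"],s["ft_force"])
E
```

```text
[ 0.46744226 -0.26300101  0.03134122] [-1.00438653 -0.22853443 -1.48230765]
```

View pics/s2.png

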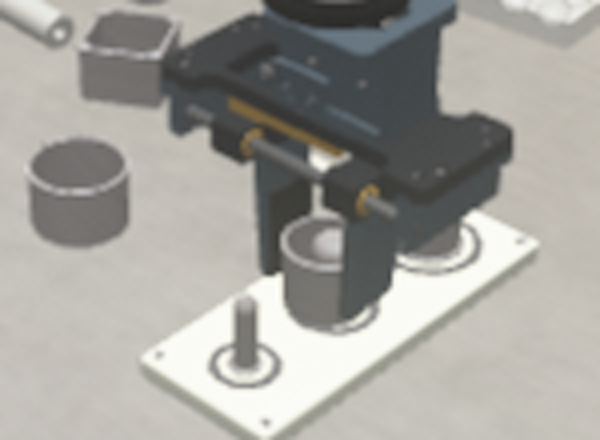

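The ring encircles the peg and is nearly down, but sits about 5 mm toward +y, with the outline showing on the right. I nudge it, lower it and release.

>>> play_rows(
  plan=[
    {"offset": [0, -0.013, 0], "yaw": 0, "hand": 1},
    {"offset": [0, -0.013, 0.004], "yaw": 0, "hand": 1},
    {"offset": [0, -0.013, 0.004], "yaw": 0, "hand": 0.15},
    {"offset": [0, -0.013, 0.004], "yaw": 0, "hand": 0.15},
    {"offset": [0, -0.013, 0.004], "yaw": 0, "hand": 0.15},
  ],
)

```text
t: 4.8
tcp_pos: [0.4678, -0.2688, 0.0305]
tool_rot: [-0.003, 3.141, -0.0]
ft_force: [0.4, 0.4, 0.1]
width: 0.757
finger_force: 0.0
```

>>> play_rows(
  plan=[
    {"offset": [0, 0, -0.2], "yaw": 0, "hand": 0},
    {"offset": [0, 0, -0.2], "yaw": 0, "hand": 0},
    {"offset": [0.05, 0.3, -0.2], "yaw": 0, "hand": 0},
    {"offset": [0.05, 0.3, -0.2], "yaw": 0, "hand": 0},
    {"offset": [0.05, 0.3, -0.2], "yaw": 0, "hand": 0},
  ],
)

```text
t: 5.3
tcp_pos: [0.4461, -0.1461, 0.1104]
tool_rot: [0.004, -3.141, -0.001]
ft_force: [0.5, 0.0, -0.1]
width: 1.003
finger_force: 0.0
```

>>> play_rows(
  plan=[
    {"offset": [0, 0.148, 0.05], "yaw": 0, "hand": 0},
    {"offset": [0, 0.148, 0.05], "yaw": 0, "hand": 0},
    {"offset": [0, 0.148, 0.12], "yaw": 0, "hand": 0},
    {"offset": [0, 0.148, 0.12], "yaw": 0, "hand": 0},
    {"offset": [0, 0.148, 0.12], "yaw": 0, "hand": 0},
  ],
)

```text
t: 5.8
tcp_pos: [0.4473, -0.0898, 0.0625]
tool_rot: [0.002, -3.14, -0.0]
ft_force: [0.2, -0.7, 0.3]
width: 0.999
finger_force: 0.0
```

>>> play_rows(
  plan=[
    {"offset": [0.004, 0.002, 0.125], "yaw": 0, "hand": 0},
    {"offset": [0.004, 0.002, 0.125], "yaw": 0, "hand": 0},
    {"offset": [0.004, 0.002, 0.125], "yaw": 0, "hand": 0},
    {"offset": [0.004, 0.002, 0.125], "yaw": 0, "hand": 1},
    {"offset": [0.004, 0.002, 0.125], "yaw": 0, "hand": 1},
  ],
)

```text
t: 6.3
tcp_pos: [0.4472, -0.0893, 0.0145]
tool_rot: [-0.002, 3.138, -0.001]
ft_force: [1.2, 0.3, -0.3]
width: 0.849
finger_force: 0.0
```

>>> play_rows(
  plan=[
    {"offset": [0, 0, 0], "yaw": 0, "hand": 1},
    {"offset": [0, 0, 0], "yaw": 0, "hand": 1},
    {"offset": [0, 0, 0], "yaw": 0, "hand": 1},
    {"offset": [0, 0, 0], "yaw": 0, "hand": 1},
    {"offset": [0, 0, 0], "yaw": 0, "hand": 1},
  ],
)

```text
t: 6.8
tcp_pos: [0.4463, -0.0889, 0.013]
tool_rot: [-0.003, 3.141, -0.0]
ft_force: [-3.4, 1.4, 14.5]
width: 0.638
finger_force: 15.0
```

>>> play_rows(
  plan=[
    {"offset": [0, 0, -0.25], "yaw": 0, "hand": 1},
    {"offset": [0, 0, -0.25], "yaw": 0, "hand": 1},
    {"offset": [-0.2, -0.3, -0.25], "yaw": 0, "hand": 1},
    {"offset": [-0.2, -0.3, -0.25], "yaw": 0, "hand": 1},
    {"offset": [-0.2, -0.3, -0.25], "yaw": 0, "hand": 1},
  ],
)

```text
t: 7.3
tcp_pos: [0.5275, -0.2106, 0.1137]
tool_rot: [-0.003, 3.139, -0.002]
ft_force: [-0.5, -0.4, -0.3]
width: 0.638
finger_force: 15.0
```

The width reads 58 mm where 60 is expected, so I check how the cutter is held.

```bash
python3 - <<'E'
from meas import *
f,K,E=cam("scene")
s=arm.read_state();p=s["tcp_pos"];print(p,s["ft_force"]);u,v=proj(p,K,E)[0].astype(int);print(u,v)
cv2.imwrite("pics/s3.png",cv2.resize(f[v-60:v+70,u-80:u+80],None,fx=4,fy=4,interpolation=cv2.INTER_CUBIC))
E
```

```text
[ 0.5311663  -0.21501346  0.11409541] [-2.22557028 -1.38157235  2.13600507]
305 188
```

View pics/s3.png

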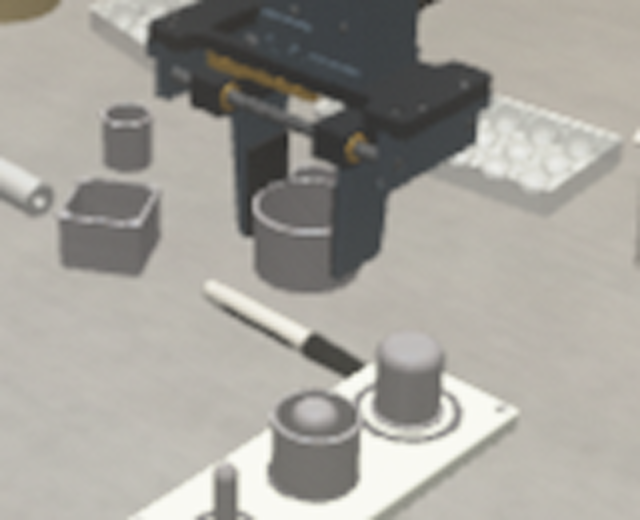

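```bash
python3 - <<'E'
from meas import *
f,K,E=cam("scene")
p=arm.read_state()["tcp_pos"];print(p)
a=np.linspace(0,2*np.pi,73)
for dx in(0,-.01,-.02):
  for z in(-.013,.027):
    q=proj(np.c_[p[0]+dx+.03*np.cos(a),p[1]+.03*np.sin(a),0*a+p[2]+z],K,E);print(dx,z,"umin",q[:,0].min().round(1),"vmin",q[:,1].min().round(1),"vmax",q[:,1].max().round(1),"at u",q[q[:,1].argmax(),0].round(1))
u,v=proj(p,K,E)[0].astype(int)
print("seen umin",u-80+253/4,"rim vmin",v-60+178/4,"bottom vmax",v-60+287/4)
E
```

```text
[ 0.52904709 -0.21251029  0.11325972]
0 -0.013 umin 290.4 vmin 187.1 vmax 201.0 at u 304.8
0 0.027 umin 290.6 vmin 171.8 vmax 185.2 at u 305.4
-0.01 -0.013 umin 287.4 vmin 188.7 vmax 202.7 at u 301.8
-0.01 0.027 umin 287.6 vmin 173.4 vmax 186.9 at u 302.3
-0.02 -0.013 umin 284.3 vmin 190.3 vmax 204.5 at u 298.8
-0.02 0.027 umin 284.5 vmin 174.9 vmax 188.6 at u 299.2
seen umin 286.25 rim vmin 172.5 bottom vmax 199.75
```

The medium cutter stands over its peg. The large ring is held upright, roughly 3 mm toward −x of centre, so I correct for that on the way to its peg.

>>> play_rows(
  plan=[
    {"offset": [-0.057, -0.142, 0], "yaw": 0, "hand": 1},
    {"offset": [-0.057, -0.142, 0], "yaw": 0, "hand": 1},
    {"offset": [-0.057, -0.142, 0], "yaw": 0, "hand": 1},
    {"offset": [-0.057, -0.142, 0], "yaw": 0, "hand": 1},
    {"offset": [-0.057, -0.142, 0], "yaw": 0, "hand": 1},
  ],
)

```text
t: 7.9
tcp_pos: [0.5483, -0.2642, 0.1121]
tool_rot: [0.004, -3.141, -0.001]
ft_force: [0.6, -0.4, -0.1]
width: 0.641
finger_force: 15.0
```

>>> play_rows(
  plan=[
    {"offset": [-0.008, -0.011, 0], "yaw": 0, "hand": 1},
    {"offset": [-0.008, -0.011, 0.08], "yaw": 0, "hand": 1},
    {"offset": [-0.008, -0.011, 0.12], "yaw": 0, "hand": 1},
    {"offset": [-0.008, -0.011, 0.12], "yaw": 0, "hand": 1},
    {"offset": [-0.008, -0.011, 0.12], "yaw": 0, "hand": 1},
  ],
)

```text
t: 8.4
tcp_pos: [0.5521, -0.2696, 0.0644]
tool_rot: [0.003, -3.141, -0.001]
ft_force: [0.5, 0.8, -0.5]
width: 0.642
finger_force: 15.0
```

```bash
python3 - <<'E'
from meas import *
f,K,E=cam("scene")
s=arm.read_state();p=s["tcp_pos"];print(p,s["ft_force"]);u,v=proj(p,K,E)[0].astype(int);print(u,v)
cv2.imwrite("pics/s4.png",cv2.resize(f[v-40:v+60,u-60:u+60],None,fx=5,fy=5,interpolation=cv2.INTER_CUBIC))
E
```

```text
[ 0.55252653 -0.26988566  0.06501543] [-0.08812393 -0.04561829 -0.20888916]
329 212
```

View pics/s4.png

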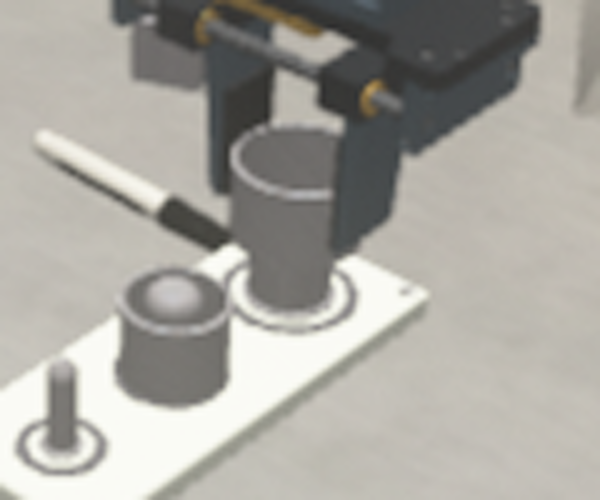

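The ring is over the large peg: peg axis at column 290, ring centre at about 292. I lower and release it, then retreat toward the large square.

>>> play_rows(
  plan=[
    {"offset": [0, 0, 0.04], "yaw": 0, "hand": 1},
    {"offset": [0, 0, 0.082], "yaw": 0, "hand": 1},
    {"offset": [0, 0, 0.086], "yaw": 0, "hand": 1},
    {"offset": [0, 0, 0.086], "yaw": 0, "hand": 0.1},
    {"offset": [0, 0, 0.086], "yaw": 0, "hand": 0.1},
  ],
)

```text
t: 8.95
tcp_pos: [0.5518, -0.2696, 0.029]
tool_rot: [0.003, -3.141, -0.001]
ft_force: [0.2, 0.1, -0.7]
width: 0.785
finger_force: 0.0
```

>>> play_rows(
  plan=[
    {"offset": [0, 0, 0], "yaw": 0, "hand": 0.1},
    {"offset": [0, 0, -0.2], "yaw": 0, "hand": 0},
    {"offset": [0, 0, -0.2], "yaw": 0, "hand": 0},
    {"offset": [0, 0.3, -0.2], "yaw": -0.4, "hand": 0},
    {"offset": [0, 0.3, -0.2], "yaw": -0.4, "hand": 0},
  ],
)

```text
t: 9.45
tcp_pos: [0.5525, -0.1696, 0.1111]
tool_rot: [-0.477, 3.103, -0.002]
ft_force: [1.4, 0.7, 0.7]
width: 1.001
finger_force: 0.0
```

>>> play_rows(
  plan=[
    {"offset": [-0.188, 0.396, 0], "yaw": -0.305, "hand": 0},
    {"offset": [-0.188, 0.396, 0], "yaw": -0.305, "hand": 0},
    {"offset": [-0.188, 0.396, 0], "yaw": -0.305, "hand": 0},
    {"offset": [-0.188, 0.396, 0.11], "yaw": -0.305, "hand": 0},
    {"offset": [-0.188, 0.396, 0.11], "yaw": -0.305, "hand": 0},
  ],
)

```text
t: 9.95
tcp_pos: [0.5743, 0.0067, 0.0621]
tool_rot: [0.843, -3.021, -0.003]
ft_force: [-0.7, -0.5, -1.0]
width: 1.003
finger_force: 0.0
```

```bash
cat >> h.py <<'E'
def go(x,y,z,yawdeg):  # shares for a move; yaw ccw from tool x=-X
    from scipy.spatial.transform import Rotation as R
    s=arm.read_state();M=R.from_rotvec(s["tool_rot"]).as_matrix()
    cur=np.degrees(np.arctan2(-M[1,0],-M[0,0]))
    print("pos",np.round(s["tcp_pos"],4),"yaw",cur.round(1),"w",round(float(s["width"])*91,1),"shares",(M.T@(np.array([x,y,z])-s["tcp_pos"])/.4).round(3),"yawshare",round(-(yawdeg-cur)/45,3))
E
python3 - <<'E'
from meas import *
f,K,E=cam("scene")
p=arm.read_state()["tcp_pos"];u,v=proj(p,K,E)[0].astype(int)
cv2.imwrite("pics/s5.png",cv2.resize(f[v-40:v+60,u-60:u+60],None,fx=5,fy=5,interpolation=cv2.INTER_CUBIC))
go(.5767,.004,.012,31)
E
```

```text
pos [0.5751 0.0052 0.0639] yaw 31.2 w 91.0 shares [-0.002 -0.005  0.13 ] yawshare 0.003
```

View pics/s5.png

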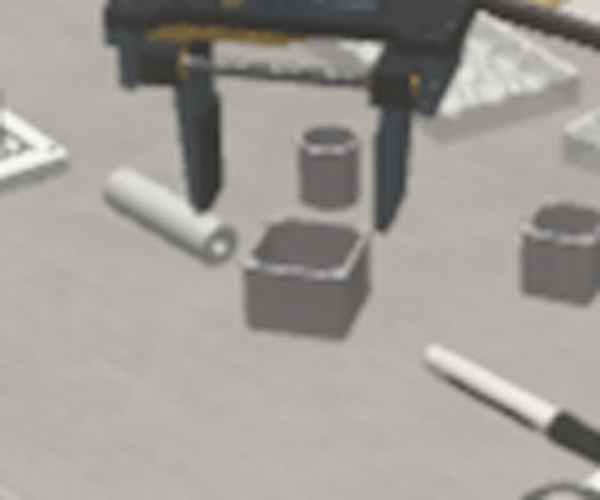

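The fingers straddle the large square (faces at about 245–370 in the crop), but the left finger passes close to the tube, so I pre-close a little before descending.

>>> play_rows(
  plan=[
    {"offset": [-0.002, -0.005, 0], "yaw": 0, "hand": 0.17},
    {"offset": [-0.002, -0.005, 0], "yaw": 0, "hand": 0.17},
    {"offset": [-0.002, -0.005, 0.06], "yaw": 0, "hand": 0.17},
    {"offset": [-0.002, -0.005, 0.128], "yaw": 0, "hand": 0.17},
    {"offset": [-0.002, -0.005, 0.128], "yaw": 0, "hand": 0.17},
  ],
)

```text
t: 10.5
tcp_pos: [0.5771, 0.0015, 0.0133]
tool_rot: [0.837, -3.025, -0.001]
ft_force: [-0.7, 0.4, 0.3]
width: 0.832
finger_force: 0.0
```

>>> play_rows(
  plan=[
    {"offset": [0, 0, 0], "yaw": 0, "hand": 1},
    {"offset": [0, 0, 0], "yaw": 0, "hand": 1},
    {"offset": [0, 0, 0], "yaw": 0, "hand": 1},
    {"offset": [0, 0, 0], "yaw": 0, "hand": 1},
    {"offset": [0, 0, 0], "yaw": 0, "hand": 1},
  ],
)

```text
t: 11.0
tcp_pos: [0.5793, 0.0023, 0.0162]
tool_rot: [-0.839, 3.026, -0.001]
ft_force: [-1.8, -1.8, 9.8]
width: 0.613
finger_force: 15.0
```

>>> play_rows(
  plan=[
    {"offset": [0, 0, -0.25], "yaw": 0, "hand": 1},
    {"offset": [0, 0, -0.25], "yaw": 0, "hand": 1},
    {"offset": [0, 0, -0.25], "yaw": 0, "hand": 1},
    {"offset": [0, 0, -0.25], "yaw": 0.39, "hand": 1},
    {"offset": [0, 0, -0.25], "yaw": 0.39, "hand": 1},
  ],
)

```text
t: 11.5
tcp_pos: [0.5786, 0.0025, 0.1156]
tool_rot: [-0.369, 3.119, -0.0]
ft_force: [-0.5, -0.4, -0.6]
width: 0.615
finger_force: 15.0
```

```bash
python3 - <<'E'
from h import *
go(.5493,.2708,.112,-8)
E
```

```text
pos [0.5786 0.0025 0.1156] yaw 13.5 w 56.0 shares [-0.085  0.669  0.009] yawshare 0.478
```

>>> play_rows(
  plan=[
    {"offset": [-0.085, 0.669, 0], "yaw": 0.478, "hand": 1},
    {"offset": [-0.085, 0.669, 0], "yaw": 0.478, "hand": 1},
    {"offset": [-0.085, 0.669, 0], "yaw": 0.478, "hand": 1},
    {"offset": [-0.085, 0.669, 0], "yaw": 0.478, "hand": 1},
    {"offset": [-0.085, 0.669, 0], "yaw": 0.478, "hand": 1},
  ],
)

```text
t: 12.0
tcp_pos: [0.5501, 0.2458, 0.1152]
tool_rot: [0.211, 3.134, 0.0]
ft_force: [0.5, -0.2, -0.7]
width: 0.61
finger_force: 15.0
```

```bash
python3 - <<'E'
from h import *
go(.5493,.2708,.112,-8)
E
```

```text
pos [0.5501 0.2458 0.1152] yaw -7.7 w 55.5 shares [0.01  0.062 0.008] yawshare 0.007
```

>>> play_rows(
  plan=[
    {"offset": [0.01, 0.06, 0], "yaw": 0.007, "hand": 1},
    {"offset": [0.01, 0.06, 0], "yaw": 0.007, "hand": 1},
    {"offset": [0.01, 0.06, 0.06], "yaw": 0.007, "hand": 1},
    {"offset": [0.01, 0.06, 0.12], "yaw": 0.007, "hand": 1},
    {"offset": [0.01, 0.06, 0.12], "yaw": 0.007, "hand": 1},
  ],
)

```text
t: 12.5
tcp_pos: [0.5481, 0.2668, 0.0643]
tool_rot: [-0.219, -3.13, 0.003]
ft_force: [-0.2, -0.1, 0.2]
width: 0.613
finger_force: 15.0
```

```bash
python3 - <<'E'
from meas import *
f,K,E=cam("scene")
p=arm.read_state()["tcp_pos"];u,v=proj(p,K,E)[0].astype(int)
cv2.imwrite("pics/s6.png",cv2.resize(f[v-40:v+60,u-60:u+60],None,fx=5,fy=5,interpolation=cv2.INTER_CUBIC))
go(.5493,.2708,.033,-8)
E
```

```text
pos [0.549  0.2672 0.0659] yaw -8.0 w 56.1 shares [0.    0.009 0.082] yawshare -0.001
```

View pics/s6.png

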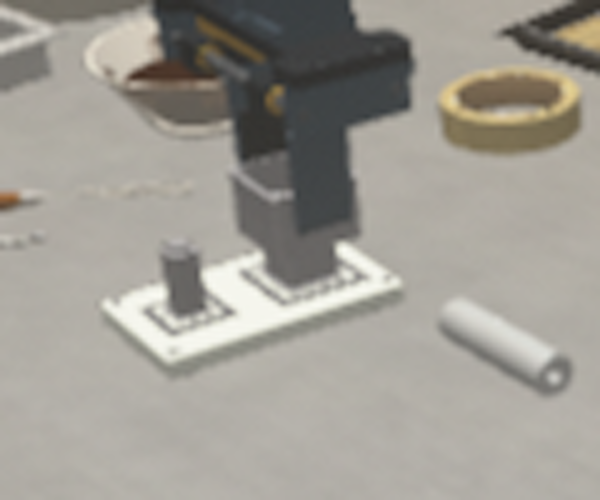

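The square frame (235–358) is centred over the large square peg (265–337). I lower, release and head for the small square.

>>> play_rows(
  plan=[
    {"offset": [0, 0.009, 0.04], "yaw": 0, "hand": 1},
    {"offset": [0, 0.009, 0.078], "yaw": 0, "hand": 1},
    {"offset": [0, 0.009, 0.082], "yaw": 0, "hand": 1},
    {"offset": [0, 0.009, 0.082], "yaw": 0, "hand": 0.1},
    {"offset": [0, 0.009, 0.082], "yaw": 0, "hand": 0.1},
  ],
)

```text
t: 13.05
tcp_pos: [0.5503, 0.2716, 0.0337]
tool_rot: [-0.219, -3.134, 0.0]
ft_force: [0.2, 0.2, -0.2]
width: 0.757
finger_force: 0.0
```

>>> play_rows(
  plan=[
    {"offset": [0, 0, 0], "yaw": 0, "hand": 0.1},
    {"offset": [0, 0, -0.2], "yaw": 0, "hand": 0},
    {"offset": [0, 0, -0.2], "yaw": 0, "hand": 0},
    {"offset": [0, -0.3, -0.2], "yaw": -0.4, "hand": 0},
    {"offset": [0, -0.3, -0.2], "yaw": -0.4, "hand": 0},
  ],
)

```text
t: 13.55
tcp_pos: [0.5372, 0.1746, 0.1152]
tool_rot: [-0.253, 3.129, 0.001]
ft_force: [0.1, -0.9, -0.8]
width: 1.0
finger_force: 0.0
```

```bash
python3 - <<'E'
from h import *
go(.6925,-.079,.112,25)
E
```

```text
pos [0.5372 0.1746 0.1152] yaw 9.2 w 91.0 shares [-0.281 -0.688  0.009] yawshare -0.35
```

>>> play_rows(
  plan=[
    {"offset": [-0.281, -0.688, 0], "yaw": -0.35, "hand": 0},
    {"offset": [-0.281, -0.688, 0], "yaw": -0.35, "hand": 0},
    {"offset": [-0.281, -0.688, 0], "yaw": -0.35, "hand": 0},
    {"offset": [-0.281, -0.688, 0], "yaw": -0.35, "hand": 0},
    {"offset": [-0.281, -0.688, 0], "yaw": -0.35, "hand": 0},
  ],
)

```text
t: 14.05
tcp_pos: [0.6649, -0.0389, 0.1141]
tool_rot: [-0.667, 3.07, -0.0]
ft_force: [0.6, 1.0, 0.5]
width: 1.0
finger_force: 0.0
```

```bash
python3 - <<'E'
from h import *
go(.6925,-.079,.065,25)
E
```

```text
pos [ 0.6649 -0.0389  0.1141] yaw 24.5 w 91.0 shares [-0.021 -0.12   0.123] yawshare -0.011
```

>>> play_rows(
  plan=[
    {"offset": [-0.02, -0.118, 0], "yaw": -0.01, "hand": 0.2},
    {"offset": [-0.02, -0.118, 0.06], "yaw": -0.01, "hand": 0.2},
    {"offset": [-0.02, -0.118, 0.12], "yaw": -0.01, "hand": 0.2},
    {"offset": [-0.02, -0.118, 0.12], "yaw": -0.01, "hand": 0.2},
    {"offset": [-0.02, -0.118, 0.12], "yaw": -0.01, "hand": 0.2},
  ],
)

```text
t: 14.55
tcp_pos: [0.6908, -0.0763, 0.0662]
tool_rot: [0.68, -3.067, -0.0]
ft_force: [0.9, 0.2, 0.4]
width: 0.798
finger_force: 0.0
```

```bash
python3 - <<'E'
from meas import *
f,K,E=cam("scene")
go(.6925,-.079,.012,25)
cv2.imwrite("pics/s7.png",cv2.resize(f[120:220,120:320],None,fx=4,fy=4,interpolation=cv2.INTER_CUBIC))
E
```

```text
pos [ 0.6914 -0.0763  0.067 ] yaw 25.0 w 72.6 shares [ 0.001 -0.007  0.137] yawshare 0.0
```

View pics/s7.png

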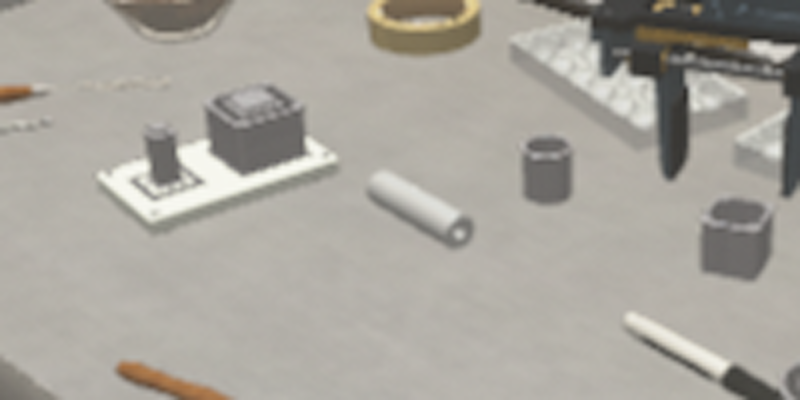

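The large square sits flat on its peg at (255,130), and the fingers straddle the small square at (737,240). I grip and lift it.

>>> play_rows(
  plan=[
    {"offset": [0.001, -0.006, 0.06], "yaw": 0, "hand": 0.2},
    {"offset": [0.001, -0.006, 0.12], "yaw": 0, "hand": 0.2},
    {"offset": [0.001, -0.006, 0.135], "yaw": 0, "hand": 0.2},
    {"offset": [0.001, -0.006, 0.135], "yaw": 0, "hand": 1},
    {"offset": [0.001, -0.006, 0.135], "yaw": 0, "hand": 1},
  ],
)

```text
t: 15.1
tcp_pos: [0.6926, -0.0787, 0.0135]
tool_rot: [-0.68, 3.066, -0.001]
ft_force: [-0.4, -0.3, 0.3]
width: 0.653
finger_force: 0.0
```

>>> play_rows(
  plan=[
    {"offset": [0, 0, 0], "yaw": 0, "hand": 1},
    {"offset": [0, 0, 0], "yaw": 0, "hand": 1},
    {"offset": [0, 0, 0], "yaw": 0, "hand": 1},
    {"offset": [0, 0, 0], "yaw": 0, "hand": 1},
    {"offset": [0, 0, 0], "yaw": 0, "hand": 1},
  ],
)

```text
t: 15.6
tcp_pos: [0.6922, -0.0788, 0.0129]
tool_rot: [-0.679, 3.066, -0.0]
ft_force: [-1.2, 0.6, 7.2]
width: 0.447
finger_force: 15.0
```

>>> play_rows(
  plan=[
    {"offset": [0, 0, 0], "yaw": 0, "hand": 1},
    {"offset": [0, 0, -0.25], "yaw": 0, "hand": 1},
    {"offset": [0, 0, -0.25], "yaw": 0, "hand": 1},
    {"offset": [0, 0, -0.25], "yaw": 0, "hand": 1},
    {"offset": [0, 0, -0.25], "yaw": 0, "hand": 1},
  ],
)

```text
t: 16.1
tcp_pos: [0.6924, -0.0788, 0.1136]
tool_rot: [-0.679, 3.065, -0.001]
ft_force: [-0.8, -0.5, -1.5]
width: 0.448
finger_force: 15.0
```

```bash
python3 - <<'E'
from h import *
go(.4738,.2813,.112,-8)
E
```

```text
pos [ 0.6924 -0.0788  0.1136] yaw 25.0 w 40.8 shares [0.115 1.047 0.002] yawshare 0.733
```

>>> play_rows(
  plan=[
    {"offset": [0.066, 0.6, 0], "yaw": 0.733, "hand": 1},
    {"offset": [0.066, 0.6, 0], "yaw": 0.733, "hand": 1},
    {"offset": [0.066, 0.6, 0], "yaw": 0.733, "hand": 1},
    {"offset": [0.066, 0.6, 0], "yaw": 0.733, "hand": 1},
    {"offset": [0.066, 0.6, 0], "yaw": 0.733, "hand": 1},
  ],
)

```text
t: 16.6
tcp_pos: [0.5637, 0.1291, 0.1105]
tool_rot: [-0.226, -3.131, 0.001]
ft_force: [1.0, 0.3, -0.8]
width: 0.448
finger_force: 15.0
```

```bash
python3 - <<'E'
from h import *
go(.4738,.2813,.112,-8)
E
```

```text
pos [0.5637 0.1291 0.1105] yaw -8.3 w 40.8 shares [ 0.277  0.344 -0.003] yawshare -0.006
```

>>> play_rows(
  plan=[
    {"offset": [0.27, 0.335, 0], "yaw": 0, "hand": 1},
    {"offset": [0.27, 0.335, 0], "yaw": 0, "hand": 1},
    {"offset": [0.27, 0.335, 0], "yaw": 0, "hand": 1},
    {"offset": [0.27, 0.335, 0], "yaw": 0, "hand": 1},
    {"offset": [0.27, 0.335, 0], "yaw": 0, "hand": 1},
  ],
)

```text
t: 17.1
tcp_pos: [0.4757, 0.277, 0.1106]
tool_rot: [-0.214, -3.132, 0.002]
ft_force: [0.3, -0.8, -0.6]
width: 0.448
finger_force: 15.0
```

```bash
python3 - <<'E'
from h import *
cam("top")
go(.4738,.2813,.065,-8)
E
```

```text
pos [0.4766 0.2759 0.1108] yaw -7.9 w 40.9 shares [0.009 0.012 0.114] yawshare 0.003
```

>>> play_rows(
  plan=[
    {"offset": [0.008, 0.012, 0], "yaw": 0, "hand": 1},
    {"offset": [0.008, 0.012, 0.06], "yaw": 0, "hand": 1},
    {"offset": [0.008, 0.012, 0.115], "yaw": 0, "hand": 1},
    {"offset": [0.008, 0.012, 0.115], "yaw": 0, "hand": 1},
    {"offset": [0.008, 0.012, 0.115], "yaw": 0, "hand": 1},
  ],
)

```text
t: 17.65
tcp_pos: [0.4757, 0.2799, 0.0659]
tool_rot: [-0.221, -3.133, 0.001]
ft_force: [-0.6, 0.4, -0.2]
width: 0.441
finger_force: 15.0
```

```bash
python3 - <<'E'
from meas import *
f,K,E=cam("scene")
p=arm.read_state()["tcp_pos"];u,v=proj(p,K,E)[0].astype(int)
cv2.imwrite("pics/s8.png",cv2.resize(f[v-40:v+60,u-60:u+60],None,fx=5,fy=5,interpolation=cv2.INTER_CUBIC))
go(.4738,.2813,.031,-8)
E
```

```text
pos [0.4761 0.2803 0.0665] yaw -8.0 w 40.4 shares [0.006 0.002 0.089] yawshare -0.001
```

View pics/s8.png

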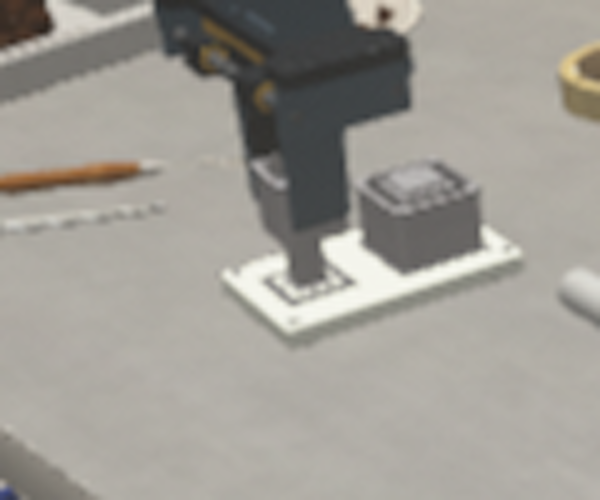

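The small square is over its peg, with the peg centre at column 305 and the frame at about 252–347. I lower, release and go for the small round.

>>> play_rows(
  plan=[
    {"offset": [0.004, 0.002, 0.04], "yaw": 0, "hand": 1},
    {"offset": [0.004, 0.002, 0.08], "yaw": 0, "hand": 1},
    {"offset": [0.004, 0.002, 0.088], "yaw": 0, "hand": 1},
    {"offset": [0.004, 0.002, 0.088], "yaw": 0, "hand": 0.2},
    {"offset": [0.004, 0.002, 0.088], "yaw": 0, "hand": 0.2},
  ],
)

```text
t: 18.2
tcp_pos: [0.4738, 0.2814, 0.0301]
tool_rot: [-0.219, -3.133, 0.001]
ft_force: [-0.8, 0.3, 0.5]
width: 0.583
finger_force: 0.0
```

>>> play_rows(
  plan=[
    {"offset": [0, 0, 0], "yaw": 0, "hand": 0.2},
    {"offset": [0, 0, -0.22], "yaw": 0, "hand": 0.2},
    {"offset": [0, 0, -0.22], "yaw": 0, "hand": 0.2},
    {"offset": [0, -0.3, -0.22], "yaw": -0.18, "hand": 0.2},
    {"offset": [0, -0.3, -0.22], "yaw": -0.18, "hand": 0.2},
  ],
)

```text
t: 18.7
tcp_pos: [0.4607, 0.1824, 0.12]
tool_rot: [-0.014, 3.139, 0.001]
ft_force: [0.1, -0.2, 0.1]
width: 0.8
finger_force: 0.0
```

```bash
python3 - <<'E'
from h import *
go(.6752,.0874,.112,0)
E
```

```text
pos [0.4607 0.1824 0.12  ] yaw 0.5 w 72.8 shares [-0.534 -0.242  0.021] yawshare 0.011
```

>>> play_rows(
  plan=[
    {"offset": [-0.534, -0.235, 0], "yaw": 0.01, "hand": 0.2},
    {"offset": [-0.534, -0.235, 0], "yaw": 0.01, "hand": 0.2},
    {"offset": [-0.534, -0.235, 0], "yaw": 0.01, "hand": 0.2},
    {"offset": [-0.534, -0.235, 0], "yaw": 0.01, "hand": 0.2},
    {"offset": [-0.534, -0.235, 0], "yaw": 0.01, "hand": 0.2},
  ],
)

```text
t: 19.2
tcp_pos: [0.6767, 0.0873, 0.1189]
tool_rot: [0.011, 3.14, 0.0]
ft_force: [-0.1, 0.3, 0.3]
width: 0.8
finger_force: 0.0
```

>>> play_rows(
  plan=[
    {"offset": [0, 0, 0.13], "yaw": 0, "hand": 0.2},
    {"offset": [0, 0, 0.13], "yaw": 0, "hand": 0.2},
    {"offset": [0, 0, 0.13], "yaw": 0, "hand": 0.2},
  ],
)

```text
t: 19.5
tcp_pos: [0.6728, 0.0889, 0.066]
tool_rot: [-0.009, -3.139, 0.0]
ft_force: [0.1, 0.4, 0.1]
width: 0.798
finger_force: 0.0
```

```bash
python3 - <<'E'
from meas import *
f,K,E=cam("scene")
p=arm.read_state()["tcp_pos"];u,v=proj(p,K,E)[0].astype(int)
cv2.imwrite("pics/s9.png",cv2.resize(f[v-40:v+60,u-60:u+60],None,fx=5,fy=5,interpolation=cv2.INTER_CUBIC))
go(.6752,.0874,.012,0)
E
```

```text
pos [0.6737 0.0892 0.0675] yaw -0.3 w 72.7 shares [-0.004 -0.004  0.139] yawshare -0.007
```

View pics/s9.png

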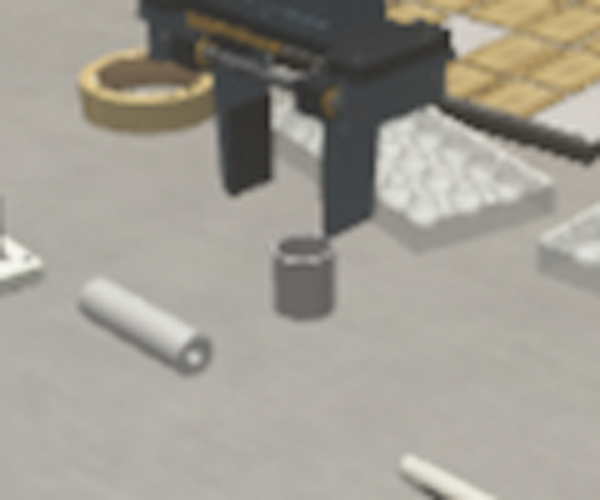

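The small round cutter is directly beneath the TCP at (304,280). I grip and lift it.

>>> play_rows(
  plan=[
    {"offset": [-0.003, -0.004, 0.06], "yaw": 0, "hand": 0.2},
    {"offset": [-0.003, -0.004, 0.12], "yaw": 0, "hand": 0.2},
    {"offset": [-0.003, -0.004, 0.137], "yaw": 0, "hand": 0.2},
    {"offset": [-0.003, -0.004, 0.137], "yaw": 0, "hand": 1},
    {"offset": [-0.003, -0.004, 0.137], "yaw": 0, "hand": 1},
  ],
)

```text
t: 20.05
tcp_pos: [0.676, 0.0876, 0.0138]
tool_rot: [0.009, 3.14, 0.0]
ft_force: [0.2, 0.4, 0.2]
width: 0.655
finger_force: 0.0
```

>>> play_rows(
  plan=[
    {"offset": [0, 0, 0], "yaw": 0, "hand": 1},
    {"offset": [0, 0, 0], "yaw": 0, "hand": 1},
    {"offset": [0, 0, 0], "yaw": 0, "hand": 1},
    {"offset": [0, 0, 0], "yaw": 0, "hand": 1},
    {"offset": [0, 0, 0], "yaw": 0, "hand": 1},
  ],
)

```text
t: 20.55
tcp_pos: [0.6755, 0.0873, 0.0125]
tool_rot: [0.01, 3.141, 0.0]
ft_force: [-1.6, -0.0, 5.7]
width: 0.393
finger_force: 15.0
```

>>> play_rows(
  plan=[
    {"offset": [0, 0, 0], "yaw": 0, "hand": 1},
    {"offset": [0, 0, -0.27], "yaw": 0, "hand": 1},
    {"offset": [0, 0, -0.27], "yaw": 0, "hand": 1},
    {"offset": [0, 0, -0.27], "yaw": 0, "hand": 1},
    {"offset": [0, 0, -0.27], "yaw": 0, "hand": 1},
  ],
)

```text
t: 21.05
tcp_pos: [0.6762, 0.0874, 0.1219]
tool_rot: [0.01, 3.138, 0.0]
ft_force: [-0.1, -0.6, -0.4]
width: 0.391
finger_force: 15.0
```

```bash
python3 - <<'E'
from h import *
go(.3978,-.2683,.12,0)
E
```

```text
pos [0.6762 0.0874 0.1219] yaw -0.3 w 35.6 shares [ 0.691 -0.893  0.002] yawshare -0.008
```

>>> play_rows(
  plan=[
    {"offset": [0.37, -0.478, 0], "yaw": 0, "hand": 1},
    {"offset": [0.37, -0.478, 0], "yaw": 0, "hand": 1},
    {"offset": [0.37, -0.478, 0], "yaw": 0, "hand": 1},
    {"offset": [0.37, -0.478, 0], "yaw": 0, "hand": 1},
    {"offset": [0.37, -0.478, 0], "yaw": 0, "hand": 1},
  ],
)

```text
t: 21.55
tcp_pos: [0.523, -0.1041, 0.1181]
tool_rot: [-0.01, -3.139, -0.001]
ft_force: [1.0, -0.8, -0.5]
width: 0.388
finger_force: 15.0
```

>>> play_rows(
  plan=[
    {"offset": [0.32, -0.415, 0], "yaw": 0, "hand": 1},
    {"offset": [0.32, -0.415, 0], "yaw": 0, "hand": 1},
    {"offset": [0.32, -0.415, 0], "yaw": 0, "hand": 1},
    {"offset": [0.32, -0.415, 0], "yaw": 0, "hand": 1},
    {"offset": [0.32, -0.415, 0], "yaw": 0, "hand": 1},
  ],
)

```text
t: 22.05
tcp_pos: [0.3936, -0.2701, 0.1184]
tool_rot: [-0.015, -3.139, -0.002]
ft_force: [0.2, 0.3, -0.4]
width: 0.393
finger_force: 15.0
```

```bash
python3 - <<'E'
from h import *
cam("top");go(.3978,-.2683,.066,0)
E
```

```text
pos [ 0.3943 -0.2697  0.1186] yaw -0.5 w 35.6 shares [-0.009  0.003  0.131] yawshare -0.012
```

>>> play_rows(
  plan=[
    {"offset": [-0.009, 0.003, 0], "yaw": 0, "hand": 1},
    {"offset": [-0.009, 0.003, 0.06], "yaw": 0, "hand": 1},
    {"offset": [-0.009, 0.003, 0.13], "yaw": 0, "hand": 1},
    {"offset": [-0.009, 0.003, 0.13], "yaw": 0, "hand": 1},
    {"offset": [-0.009, 0.003, 0.13], "yaw": 0, "hand": 1},
  ],
)

```text
t: 22.6
tcp_pos: [0.401, -0.2658, 0.0677]
tool_rot: [-0.007, -3.14, -0.002]
ft_force: [-0.3, 0.2, -0.5]
width: 0.387
finger_force: 15.0
```

```bash
python3 - <<'E'
from meas import *
f,K,E=cam("scene")
p=arm.read_state()["tcp_pos"];u,v=proj(p,K,E)[0].astype(int)
cv2.imwrite("pics/s10.png",cv2.resize(f[v-40:v+60,u-60:u+60],None,fx=5,fy=5,interpolation=cv2.INTER_CUBIC))
go(.3978,-.2683,.031,0)
E
```

```text
pos [ 0.4014 -0.2664  0.0685] yaw -0.3 w 35.5 shares [ 0.009 -0.005  0.094] yawshare -0.006
```

View pics/s10.png

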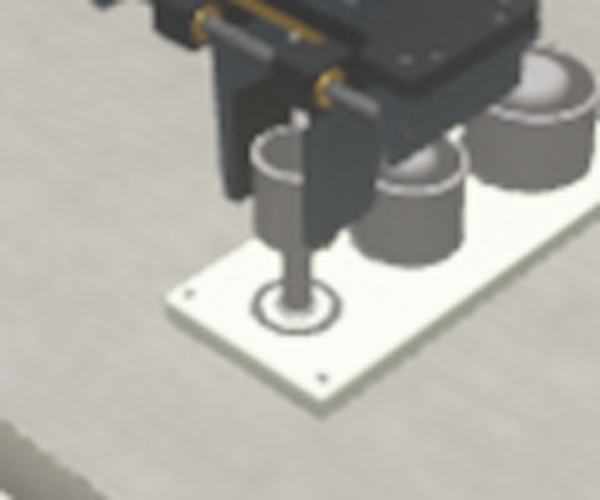

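The small ring (centre about 290) is over its peg (297), and the other two stand flat. I lower it, release and retreat.

>>> play_rows(
  plan=[
    {"offset": [0.006, -0.005, 0.04], "yaw": 0, "hand": 1},
    {"offset": [0.006, -0.005, 0.08], "yaw": 0, "hand": 1},
    {"offset": [0.006, -0.005, 0.094], "yaw": 0, "hand": 1},
    {"offset": [0.006, -0.005, 0.094], "yaw": 0, "hand": 0.2},
    {"offset": [0.006, -0.005, 0.094], "yaw": 0, "hand": 0.2},
  ],
)

```text
t: 23.15
tcp_pos: [0.3987, -0.2692, 0.0312]
tool_rot: [0.009, 3.141, -0.001]
ft_force: [0.6, -0.1, 1.1]
width: 0.535
finger_force: 0.0
```

>>> play_rows(
  plan=[
    {"offset": [0, 0, 0], "yaw": 0, "hand": 0.2},
    {"offset": [0, 0, -0.25], "yaw": 0, "hand": 0.2},
    {"offset": [0, 0, -0.25], "yaw": 0, "hand": 0.2},
    {"offset": [-0.2, 0.5, -0.3], "yaw": 0, "hand": 0.2},
    {"offset": [-0.2, 0.5, -0.3], "yaw": 0, "hand": 0.2},
  ],
)

```text
t: 23.65
tcp_pos: [0.4368, -0.1769, 0.142]
tool_rot: [0.015, 3.138, -0.003]
ft_force: [1.3, -0.4, -1.5]
width: 0.801
finger_force: 0.0
```

>>> play_rows(
  plan=[
    {"offset": [-0.2, 0.4, -0.1], "yaw": 0, "hand": 0.2},
    {"offset": [-0.2, 0.4, -0.1], "yaw": 0, "hand": 0.2},
    {"offset": [-0.2, 0.4, -0.1], "yaw": 0, "hand": 0.2},
    {"offset": [-0.2, 0.4, -0.1], "yaw": 0, "hand": 0.2},
    {"offset": [-0.2, 0.4, -0.1], "yaw": 0, "hand": 0.2},
  ],
)

```text
t: 24.15
tcp_pos: [0.5188, -0.0145, 0.1814]
tool_rot: [0.004, 3.138, 0.0]
ft_force: [-0.9, -0.2, 0.1]
width: 0.799
finger_force: 0.0
```

```bash
python3 - <<'E'
from meas import *
f,K,E=cam("scene");t,_,_=cam("top")
a=cv2.resize(f[140:200,140:220],(400,300),interpolation=cv2.INTER_CUBIC);b=cv2.resize(f[200:290,240:360],(400,300),interpolation=cv2.INTER_CUBIC)
c=cv2.resize(t[180:243,125:185],(400,300),interpolation=cv2.INTER_CUBIC);d=cv2.resize(t[175:264,300:380],(400,300),interpolation=cv2.INTER_CUBIC)
cv2.imwrite("pics/end.png",np.vstack([np.hstack([a,b]),np.hstack([c,d])]))
E
```

```text
(no output)
```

View pics/end.png

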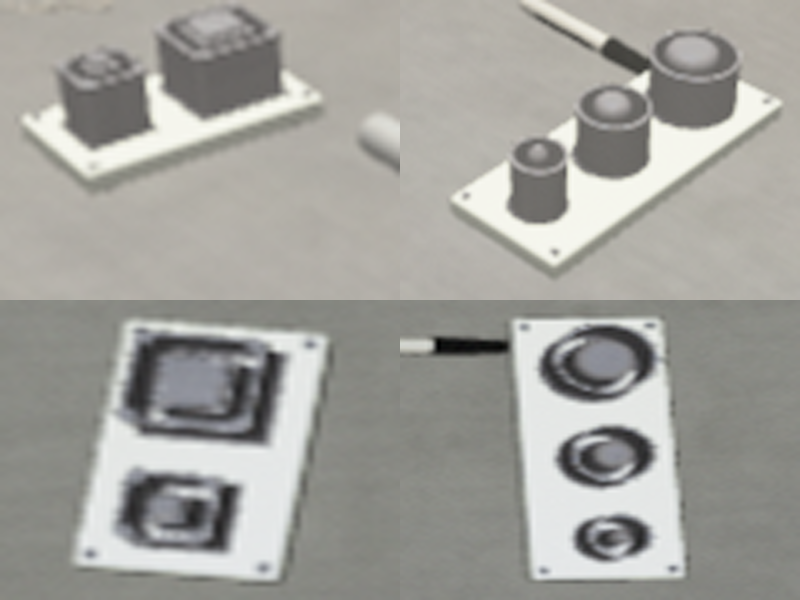

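All five cutters stand flat, centred on their own pegs, with the squares square to their row. I'm handing the job in.

```bash
python3 -c "
from station import arm
print(arm.finish_job())"
```

```text
the job is handed in; nothing more can be done
None
```

All five cutters are back on their own pegs, flat, with the square ones square to their row, going by the last camera pictures; the job was handed in after about 24 s, but no verdict came back.

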